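Lock out the telescoping spork

TASK

The stainless steel spork is packed short. Take it by its collar and pull its telescoping handle out of the tube until the lock button clicks up through the window in the tube, then let go so that it stays locked long. Leave the telescoping turner on the other board pushed in as it is.

Things in the scene. Friction and masses are not known exactly. Their poses are not given: they have to be found in the camera images.
- spork_grip (a point): Axis of the spork's level ribbed collar (15 mm across, from 21 mm on the head side to 24 mm on the tube side), 63 mm above the counter, on one of two 18 mm boards, clear all round. z up; -x (roughly to the robot) is the pull-out way and the flat head, 42 mm wide, 3 tines, ends 108 mm off; +x: fixed tube, 20 mm across, 148 mm long, from 32 mm off when pushed in. Moves with the collar.
- spork_slide (a joint): How far the spork's rod is out of its tube (the tube is held in a steel rest fixed to the board, which never moves), m. 0 is fully in; starts between 0 and 0.020. At about 0.070 the button clicks out; from then on the rod only has play from 0.070 to 0.082 and goes no farther out or back in. Stays where left; sliding takes 3 to 5 N.
- spork_button (a joint): Rise of the spork's spring lock button, m: about 0 while held down, hidden in the tube; 0.010 clicked out. It rides on the rod and rises by itself on reaching the black 22 x 10 mm window in the tube's top near the collar end. Out, it is a brass dome 10 mm across standing 7 mm above the tube.
- turner_grip (a point): The same point, same axes, on the other telescoping tool, a turner on the other board: same tube, collar, window and rest, but its head is a flat slotted nearly square blade, 66 mm long, 62 mm wide. To be left alone.

How it is judged (in metres and radians):
At the end, for the whole second after the job is handed in: The spork's rod is out by more than 66 mm with its lock button risen by more than 6 mm (clicked out), at rest, and the turner's collar is within 15 mm of where it started (value of joint spork_slide above 0.066 m and value of joint spork_button above 0.006 m and velocity of joint spork_slide between -0.01 and 0.01 m/s and distance of turner_grip from where it was at the start of the episode below 0.015 m); the robot touches nothing.
It fails at once if the turner is pulled out or pushed in by more than 15 mm (distance of turner_grip from where it was at the start of the episode above 0.015 m).
It also fails if it takes over 27 s, if anything falls off the work surface, if the arm or the gripper's body presses on something with over 40 N, if the wrist force passes 120 N, or if a joint passes its speed limit or range.

ROBOT

A 6-joint arm with a two-finger parallel gripper is mounted at the origin on the work surface. World frame = base frame: x ahead of the robot, y to its left, z up, the work surface at z = 0. Lengths are in m, angles in degrees, forces in N, time in s.
With the tool pointing down it reaches from about 0.4 to 0.925 m from the base axis. Payload 3.4 kg.
Tool frame: the origin (TCP) lies at the centre of the arm's flange, where the gripper is bolted on; the fingertips stand 173 mm ahead of it and the grasp point (between the pads) lies 155 mm ahead of it; z points along the fingers, y is the line along which they close (so a half turn about z gives the same grasp; the last joint's range is limited). The gripper opens to 85 mm and grips with 20 to 120 N. Pads are 22 mm wide; open, the fingers measure 114 mm over their backs; the gripper's body (76 mm by 85 mm) begins 54 mm behind the grasp point. The pads swing forward as they close: fully open they stand 13 mm farther back than shut.
Start: joints at [-78.925, 17.578, 86.31, -0, 76.112, -4.211], TCP at [0.152, -0.555, 0.405] pointing down, gripper open.
Joint ranges: [-179.03, 179.03], [-60, 130.46], [8.19, 133.38], [-81.62, 261.62], [5.75, 156.47], [-153.77, 153.77]. Speed limits (degrees/s): [147.25, 147.25, 180, 180, 180, 180].

INTERFACE

Orientations are given as [roll, pitch, yaw] about the fixed x, y, z axes, in that order (R = Rz(yaw) Ry(pitch) Rx(roll)).
In Python, from rig import bot gives the robot as it stands.
- The arm moves only by the tool shift_gripper, called after "Emit:" as name(argument=value, ...) on one line, values as JSON. Schema: {"type":"object","properties":{"ticks":{"type":"array","items":{"type":"number"},"minItems":7,"maxItems":35},"only":{"type":"string"},"quiet":{"type":"boolean"},"lines":{"type":"string"}},"required":["ticks"],"additionalProperties":false}. ticks is one flat list of numbers that holds 1 to 5 rows one after another, with no inner brackets; each row has 7 numbers: dx, dy, dz in parts of the range, where 1.0 means 0.8 m, then a rotation vector rx, ry, rz in normalised numbers (1 is 360 degrees), then the opening from 0.0 (shut) to 1.0 (fully open); each row is the pose to reach, as a shift and turn from the pose commanded when the call began, along the tool's axes at that moment; what a row does not reach only later rows make up. A row lasts 1/8 s, in which the tool goes at most 0.0625 m and 10.7 degrees, less where a joint would pass 70% of its speed; a pose out of reach is approached as far as the arm can. The fingers move at their own pace and stop on an object; the grip force is fixed at half the most. Time passes only in rows, so rows that do not move let the fingers close. The tool returns the time, the measured TCP pose, the force, the opening and the grip force at its end. only (a regular expression) keeps the lines of the reply that match it, lines (a string "A,B") keeps lines A to B, and quiet returns only ok. Shift and turn numbers lie between -1 and 1, and a call with a number outside is refused. Input that does not fit is refused with a message, and nothing moves.
- bot.get_state(): the state, without advancing time (a new reading comes with each control period).
- bot.read_camera(name): name is "scene" or "top"; returns a dict with "image" (480x640x3 uint8, red, green, blue), "intrinsics" (3x3 intrinsics, pixels), "R" (3x3) and "t" (3): a world point X has camera coordinates R X + t. Camera axes: x right, y down, z forward; pixel columns grow to the right and rows downward; lengths in m; the calibration is good to about 2 mm. A picture is of the moment at which its call begins. There is no depth.
- bot.close_job(): hands the job in; it is judged then, once.
The state is a dict: "t": time; "q": joint angles; "joint_vel": joint speeds; "joint_torque": joint torques, N m; "tcp_pos": TCP position; "orientation": TCP orientation; "contact_force": force on the tool from outside, world axes, zero at the start; "ft_torque": the same for the moment, N m; "finger_gap": opening from 0.0 (shut) to 1.0 (fully open); "grip_force": force on a finger pad.
Only numpy, scipy, OpenCV 4.12 (cv2) and the standard library are available. Lean on these libraries where they do the work, as an engineer would, in place of code of your own. Each camera call takes 0.05 s, during which the arm holds its last target. There are 200 camera calls.

## Working session

There is one attempt and no reset: what is moved stays moved. The work goes in short steps, Python scripts to look and compute and a tool call to move; the robot and the scene stay as the last step left them, time stands still between calls to the robot, and variables do not carry over. Pictures are saved under pics/ and viewed, at most 10 in all, crops included, and the job is handed in when it is done.

```bash
mkdir -p pics; ls
```

Run:
```python
from rig import bot
import cv2,numpy as np
for n in("scene","top"):
    c=bot.read_camera(n); cv2.imwrite(f"pics/{n}0.png",c["image"][:,:,::-1])
    print(n,np.round(c["intrinsics"],1).tolist(),np.round(c["R"],3).tolist(),np.round(c["t"],3).tolist())
s=bot.get_state();print(s)
```

```text
pics
rig.py
scene [[524.8, 0.0, 325.3], [0.0, 524.8, 240.0], [0.0, 0.0, 1.0]] [[-0.627, 0.779, -0.014], [0.631, 0.498, -0.595], [-0.457, -0.381, -0.804]] [0.384, -0.276, 1.222]
top [[573.4, 0.0, 324.0], [0.0, 573.4, 230.6], [0.0, 0.0, 1.0]] [[0.031, -1.0, -0.001], [-0.999, -0.031, -0.043], [0.043, 0.002, -0.999]] [-0.048, 0.534, 1.072]
{'t': 0.1, 'q': array([-7.89255081e+01,  1.76179326e+01,  8.63760538e+01,  1.78269867e-03,
        7.61113925e+01, -4.20960814e+00]), 'joint_vel': array([-0.00802315, -0.01966561, -0.15361807,  0.00915453,  0.06992625,
        0.02109495]), 'joint_torque': array([-4.80134622e-04, -4.58531606e+01, -2.52608889e+01, -1.68603101e-04,
        5.60351138e-03, -1.17203859e-05]), 'tcp_pos': array([ 0.15151171, -0.55436023,  0.40387559]), 'orientation': array([-1.79895032e+02, -9.46049555e-03,  1.52836619e+01]), 'contact_force': array([ 0.56338626, -0.08779541, -0.29366221]), 'ft_torque': array([ 0.01679734, -0.01044999,  0.01375592]), 'grip_force': 0.0, 'finger_gap': 1.0018216169566327}
```

View pics/scene0.png

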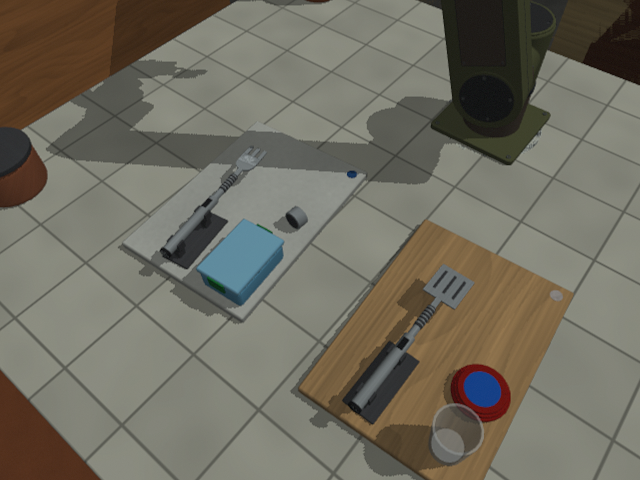

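View pics/top0.png

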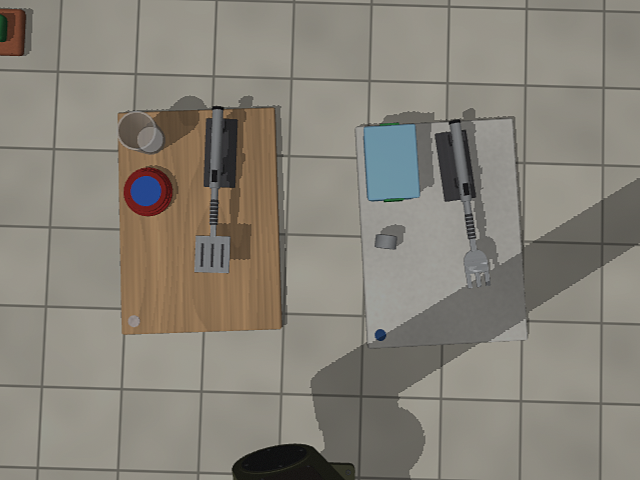

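The scene view shows the spork on the white board (tube around 168,250 to 215,200, collar around 231,180). In the top view, its tube runs from 455,122 to 467,197 and the collar is around 470,222. The turner is on the wooden board. Next I'll enlarge both collar areas.

Run:
```python
import cv2,numpy as np
a=cv2.imread("pics/scene0.png")[140:265,155:275]; b=cv2.imread("pics/top0.png")[115:295,425:505]
a=cv2.resize(a,None,fx=4,fy=4,interpolation=cv2.INTER_CUBIC)
b=cv2.resize(b,None,fx=3.3,fy=3.3,interpolation=cv2.INTER_CUBIC)
o=np.zeros((600,760,3),np.uint8);o[:a.shape[0],:a.shape[1]]=a;o[:b.shape[0],490:490+b.shape[1]]=b[:600]
cv2.imwrite("pics/crop0.png",o)
```

```text
(no output)
```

View pics/crop0.png

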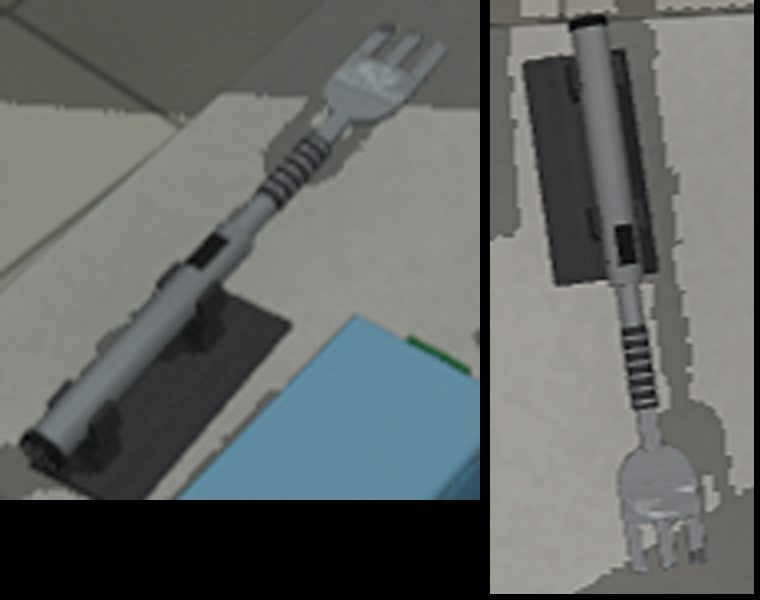

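The crop shows the spork's ribbed collar in both views. In the scene view it runs from (222,189) to (235,176), in the top view from (469.5,215) to (471.7,237). The window is just above the tube mouth, and the button isn't visible. I'll triangulate the rib ends and the tube's far end.

Create h.py:
```python
import cv2,numpy as np
from rig import bot
def P(c): return c["intrinsics"]@np.c_[c["R"],c["t"]]
def tri(cs,ct,a,b):
    X=cv2.triangulatePoints(P(cs),P(ct),np.array(a,float).T,np.array(b,float).T);X=(X[:3]/X[3]).T
    return X
```

Run:
```python
from h import *
from scipy.spatial.transform import Rotation as Ro
cs,ct=bot.read_camera("scene"),bot.read_camera("top")
a=[(222.2,189),(234.7,176.2),(165.2,251)];b=[(469.5,215),(471.7,237.1),(454.7,121)]
X=tri(cs,ct,a,b);print(X.round(4), "ribs len",np.linalg.norm(X[0]-X[1]))
for c,p in((cs,a),(ct,b)):
    q=(P(c)@np.c_[X,np.ones(3)].T);print(((q[:2]/q[2]).T-p).round(1).tolist())
# top-view ray onto z=.07 (upper surface visible) as check
for p in b:
    d=ct["R"].T@np.linalg.solve(ct["intrinsics"],[*p,1]);o=-ct["R"].T@ct["t"];print((o+d*(.067-o[2])/d[2]).round(4))
s=bot.get_state();R=Ro.from_euler("xyz",s["orientation"],degrees=True)
u=X[2]-X[1];print("axis yaw",np.degrees(np.arctan2(u[1],u[0])), "dist",np.linalg.norm(u))
m=(X[0]+X[1])/2;print("mid",m, "tcp",s["tcp_pos"],s["orientation"])
```

```text
[[ 0.5688 -0.293   0.0614]
 [ 0.5291 -0.2978  0.0613]
 [ 0.7382 -0.2619  0.0667]] ribs len 0.039978723221246605
[[-0.3, -0.0], [-0.2, -0.0], [0.1, 0.0]]
[[-0.2, 0.2], [-0.2, 0.1], [0.0, -0.0]]
[ 0.5686 -0.2919  0.067 ]
[ 0.5291 -0.2966  0.067 ]
[ 0.7381 -0.2618  0.067 ]
axis yaw 9.73684746966051 dist 0.21223010048915675
mid [ 0.54892122 -0.29538727  0.06133088] tcp [ 0.15151829 -0.55447462  0.4041288 ] [-1.79926977e+02 -5.58154093e-03  1.52846188e+01]
```

The heights (61 mm against 63) and sizes match the text, and the slide is about 12 mm out now. First I'll move over the collar.

The manual's scale: shifts go in shares of 0.8 m and turns go in shares of 360 degrees. Converting my numbers, 0.28 m / 0.8 = 0.35, 0.056 m / 0.8 = 0.07, 5.7 degrees / 360 = 0.0158.

Emit:
shift_gripper(ticks=[0.07, -0.0225, 0.0125, 0, 0, 0.0028, 0.7, 0.14, -0.045, 0.025, 0, 0, 0.0056, 0.7, 0.21, -0.0675, 0.0375, 0, 0, 0.0083, 0.7, 0.28, -0.09, 0.05, 0, 0, 0.0125, 0.7, 0.35, -0.1125, 0.0625, 0, 0, 0.0158, 0.7])

```text
t: 0.82
tcp_pos: [0.3993, -0.3928, 0.3544]
orientation: [180.0, -0.0, 9.5]
contact_force: [0.3, -0.7, 0.1]
finger_gap: 0.697
grip_force: 0.0
```

Converted, 0.165 m / 0.8 = 0.2063, 0.085 m / 0.8 = 0.1063.

Emit:
shift_gripper(ticks=[0.0688, -0.03, 0.025, 0, 0, 0, 0.7, 0.1375, -0.06, 0.0563, 0, 0, 0, 0.7, 0.2063, -0.09, 0.0875, 0, 0, 0, 0.7, 0.2063, -0.09, 0.1063, 0, 0, 0, 0.7, 0.2063, -0.09, 0.1063, 0, 0, 0, 0.7])

```text
t: 1.45
tcp_pos: [0.5481, -0.2948, 0.2677]
orientation: [-179.8, 0.2, 9.7]
contact_force: [-0.1, 0.1, 0.2]
finger_gap: 0.701
grip_force: 0.0
```

Run:
```python
from h import *
for n in("scene","top"):
    im=bot.read_camera(n)["image"][:,:,::-1]
    im=im[60:285,120:320] if n=="scene" else im[100:300,380:540]
    cv2.imwrite(f"pics/{n}1.png",cv2.resize(im,None,fx=2.6,fy=2.6))
a=cv2.imread("pics/scene1.png");b=cv2.imread("pics/top1.png")
h=min(len(a),len(b));o=np.hstack([a[:h],b[:h]])
o=cv2.resize(o,(790,int(h*790/o.shape[1])));cv2.imwrite("pics/hov.png",o);print(bot.get_state()["tcp_pos"],o.shape)
```

```text
[ 0.54775437 -0.29625102  0.26979972] (438, 790, 3)
```

View pics/hov.png

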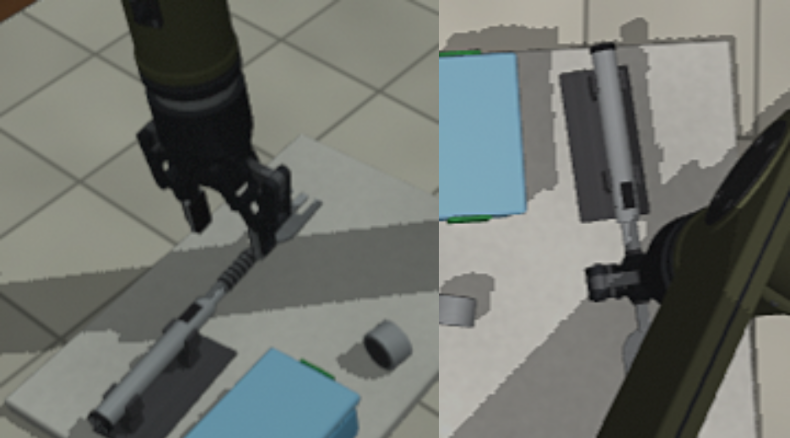

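The open fingers straddle the collar axis (gripper around 610,280 on the right, collar around 235,270 on the left). The way down is clear, so I'll descend 50 mm and close.

Converted, 0.05 m / 0.8 = 0.0625, 0.04 m / 0.8 = 0.05.

Emit:
shift_gripper(ticks=[0, 0, 0.0313, 0, 0, 0, 0.7, 0, 0, 0.05, 0, 0, 0, 0.7, 0, 0, 0.0625, 0, 0, 0, 0.7, 0, 0, 0.0625, 0, 0, 0, 0.7, 0, 0, 0.0625, 0, 0, 0, 0.7])

```text
t: 2.17
tcp_pos: [0.5488, -0.2959, 0.2203]
orientation: [180.0, -0.0, 9.6]
contact_force: [-0.3, 0.1, 0.4]
finger_gap: 0.699
grip_force: 0.0
```

Emit:
shift_gripper(ticks=[0, 0, 0, 0, 0, 0, 0.3, 0, 0, 0, 0, 0, 0, 0.1, 0, 0, 0, 0, 0, 0, 0, 0, 0, 0, 0, 0, 0, 0, 0, 0, 0, 0, 0, 0, 0])

```text
t: 2.8
tcp_pos: [0.5487, -0.2952, 0.2202]
orientation: [-180.0, -0.0, 9.6]
contact_force: [-0.0, 2.7, 5.5]
finger_gap: 0.154
grip_force: 58.5
```

It has gripped at about 13–15 mm with 58 N. Now I'll pull, gently at first.

Converted, -0.045 m / 0.8 = -0.0563, -0.04 m / 0.8 = -0.05.

Emit:
shift_gripper(ticks=[-0.0125, 0, 0, 0, 0, 0, 0, -0.025, 0, 0, 0, 0, 0, 0, -0.0375, 0, 0, 0, 0, 0, 0, -0.05, 0, 0, 0, 0, 0, 0, -0.0563, 0, 0, 0, 0, 0, 0])

```text
t: 3.42
tcp_pos: [0.5052, -0.3025, 0.2203]
orientation: [-180.0, -0.2, 9.5]
contact_force: [4.5, 5.1, 2.4]
finger_gap: 0.151
grip_force: 58.7
```

Converted, -0.02 m / 0.8 = -0.025, -0.016 m / 0.8 = -0.02.

Emit:
shift_gripper(ticks=[-0.0075, 0, 0, 0, 0, 0, 0, -0.015, 0, 0, 0, 0, 0, 0, -0.02, 0, 0, 0, 0, 0, 0, -0.025, 0, 0, 0, 0, 0, 0, -0.025, 0, 0, 0, 0, 0, 0])

```text
t: 4.05
tcp_pos: [0.4847, -0.306, 0.2202]
orientation: [-180.0, -0.1, 9.6]
contact_force: [0.5, 3.9, 6.6]
finger_gap: 0.152
grip_force: 58.9
```

Run:
```python
from h import *
im=bot.read_camera("scene")["image"][:,:,::-1][120:270,140:300]
jm=bot.read_camera("top")["image"][:,:,::-1][110:260,420:520]
cv2.imwrite("pics/pull.png",cv2.resize(np.hstack([im,jm]),None,fx=3,fy=3,interpolation=cv2.INTER_CUBIC))
```

```text
(no output)
```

View pics/pull.png

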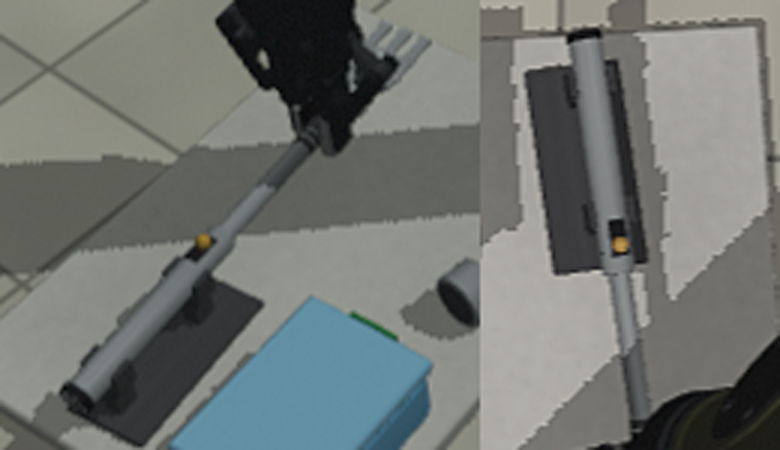

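The brass button is out: it stands in the window at (203,241) in the left view and (621,244) in the right. I'll let go and rise.

Emit:
shift_gripper(ticks=[0, 0, 0, 0, 0, 0, 0.3, 0, 0, 0, 0, 0, 0, 0.6, 0, 0, 0, 0, 0, 0, 0.7, 0, 0, 0, 0, 0, 0, 0.7, 0, 0, 0, 0, 0, 0, 0.7])

```text
t: 4.78
tcp_pos: [0.4845, -0.3065, 0.2196]
orientation: [-180.0, 0.0, 9.6]
contact_force: [0.5, 0.6, 0.4]
finger_gap: 0.693
grip_force: 0.0
```

Emit:
shift_gripper(ticks=[0, 0, -0.0375, 0, 0, 0, 0.7, 0, 0, -0.0875, 0, 0, 0, 0.7, 0, 0, -0.15, 0, 0, 0, 0.7, 0, 0, -0.1875, 0, 0, 0, 0.7, 0, 0, -0.1875, 0, 0, 0, 0.7])

```text
t: 5.4
tcp_pos: [0.4853, -0.3069, 0.3727]
orientation: [179.7, -0.3, 9.6]
contact_force: [-0.5, 0.3, 0.1]
finger_gap: 0.702
grip_force: 0.0
```

Run:
```python
from h import *
im=bot.read_camera("scene")["image"][:,:,::-1]
cv2.imwrite("pics/end.png",cv2.resize(im[90:340,120:420],None,fx=2.4,fy=2.4,interpolation=cv2.INTER_CUBIC))
```

```text
(no output)
```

View pics/end.png

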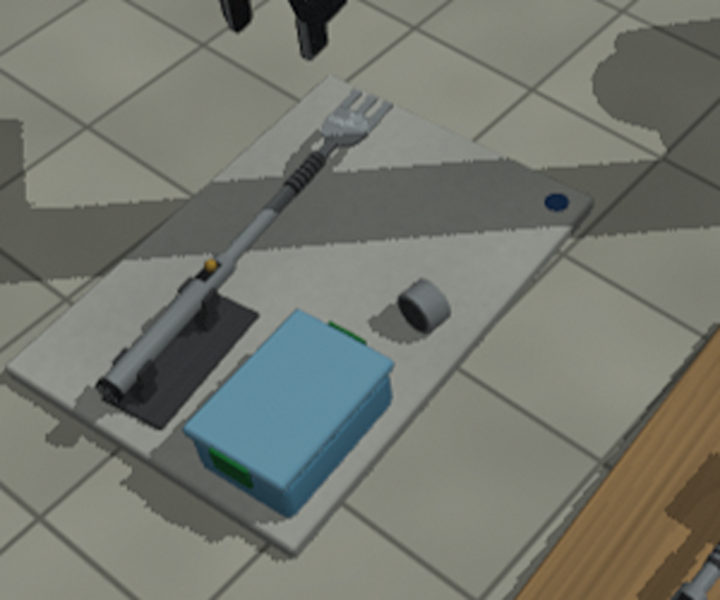

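The spork is long, its button is up at (210,265), and the gripper is clear above it. I'm handing the job in.

```bash
python3 -c "
from rig import bot
print(bot.close_job())"
```

```text
the job is handed in; nothing more can be done
None
```

The spork is pulled out and locked long with its button up through the window, the turner was never touched, and the job is handed in; no verdict came back.

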